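# Lid the stoneware set on the sale table

## Robot

A 6-joint arm with a two-finger parallel gripper is mounted at the origin on the work surface. World frame = base frame: x ahead of the robot, y to its left, z up, the work surface at z = 0. Lengths are in m, angles in degrees, forces in N, time in s.
With the tool pointing down it reaches from about 0.275 to 0.85 m from the base axis. Payload 19 kg.
Tool frame: the origin (TCP) lies at the centre of the arm's flange, where the gripper is bolted on; the fingertips stand 173 mm ahead of it and the grasp point (between the pads) lies env.grip_point_offset ahead of it (env.grip_point_offset is the distance from the TCP to the grasp point, in m); z points along the fingers, y is the line along which they close (so a half turn about z gives the same grasp; the last joint's range is limited). The gripper opens to 85 mm and grips with 20 to 120 N. Pads are 22 mm wide; open, the fingers measure 114 mm over their backs; the gripper's body (76 mm by 85 mm) begins 54 mm behind the grasp point. The pads swing forward as they close: fully open they stand 13 mm farther back than shut.
Start: joints at [-77.349, 8.623, 82.357, -0, 89.026, -7.678], TCP at [0.2, -0.539, 0.405] pointing down, gripper open.
Joint ranges: [-160.23, 160.23], [-39.13, 120.54], [6.94, 153.29], [-79.49, 259.48], [9.18, 160.14], [-161.06, 161.06]. Speed limits (degrees/s): [108.29, 108.29, 127.2, 172.46, 172.46, 172.46].

## Interface

Orientations are given as a 3x3 rotation matrix whose columns are the frame's x, y, z axes.
In Python, from station import env gives the robot as it stands.
- The arm moves only by the tool apply_moves, never from a script. Its arguments are lists of equal length, an entry for each row: "translation": the shift along the tool's x, y, z in mm, a list of three; "turn": the turn about the tool's z in degrees; "gripper": the finger opening in mm, from 0 to 85.4. A call has 1 to 5 rows; each row shifts and turns the commanded pose from where the row before left it, along the tool's axes as they then stand; what a row does not reach is not made up. A row lasts 1/8 s, in which the tool goes at most 62.5 mm and 10.7 degrees, less where a joint would pass 70% of its speed; a pose out of reach is approached as far as the arm can. A call with a gripper value outside its range is refused whole. The fingers move at their own pace and stop on an object; "squeeze" is the grip in N (left out, the last holds). Time passes only in rows, so rows that do not move let the fingers close. It gives the time, the measured TCP pose, the force, the opening and the grip force at its end, in the units of the state.
- env.observe(): the state, without advancing time (a new reading comes with each control period).
- env.read_camera(name): name is "scene" or "top" or "wrist"; returns (picture, depth): 384x512x3 uint8, red, green, blue; 384x512 float32, m along the optical axis (not along the pixel's ray), 0 where there is no reading.
- env.camera_info(name): a dict with "K" (3x3 intrinsics, pixels), "pose" (4x4, takes a point from camera to world coordinates); the wrist camera has in their place "T_tool_cam" (4x4, takes a point from camera to tool coordinates, whose origin is the TCP and whose axes are the flange's). Camera axes: x right, y up, looking along -z (the intrinsics and any distortion apply to the point x, -y, -z); pixel columns grow to the right and rows downward; lengths in m; the calibration is good to about 2 mm. A picture is of the moment at which its call begins: read the wrist's pose just before it. camera_info takes no time and is no camera call.
- env.hand_in(): hands the job in; it is judged then, once.
Trained networks look in the newest picture that a camera, given by its name, has taken for a name from the list of things; names that differ only in an ending like _2 or _b are one class to them, and where a whole thing is asked for, a point or a joint stands for the part that bears it (a point fixed in the world has none). Each returns a list of dicts, best first, with "conf" (0 to 1); they miss things now and then, are a little off and sometimes report something else, mostly with a low value. They report only what shows in the picture. A call takes as long as a camera call. They do not tell look-alikes from the thing itself.
- env.silhouettes(label, camera): "mask" (384x512 bool, what is visible of it) and "rect" ([centre column, centre row, width, height] in pixels, round what is visible of it).
The state is a dict: "clock": time; "joint_pos": joint angles; "qvel": joint speeds; "joint_efforts": joint torques, N m; "ee_pos": TCP position; "eef_rot": TCP orientation; "force": force on the tool from outside, world axes, zero at the start; "moment": the same for the moment, N m; "width": finger opening in m; "grasp_force": force on a finger pad.
Only numpy, scipy, OpenCV 4.12 (cv2) and the standard library are available. Lean on these libraries where they do the work, as an engineer would, in place of code of your own. Each camera call takes 0.05 s, during which the arm holds its last target. There are 200 camera calls.

## Task

The four wooden lids of this stoneware set have been piled up on the plywood block. Take the pile apart and set each lid on its own pot so that it lies flat and centred and covers the mouth: oblong lid on the oblong crock, big round lid on the round crock, square lid on the square crock, smallest round lid on the little cruet, with the oblong and square lids lined up with their crocks. Do not shift or tip the steel shaker or the amber goblet.

Things in the scene. Friction and masses are not known exactly. Their poses are not given: they have to be found in the camera images.
- lid_small: smallest lid: light wood disc 32 mm across, 20 mm thick, on top of the pile at the start (pile from the top: small disc, square, big disc, oblong, plywood block 30 mm high and 130 x 100 mm; the lids lie flat, roughly centred, each turned its own way). Origin: centre of its underside; z up. About 15 g
- lid_square: square lid of dark wood, 44 x 44 mm, 20 mm thick, second from the top. Origin: centre of its underside; x and y along its sides, z up. About 30 g
- lid_round: big round lid: light wood disc 62 mm across, 20 mm thick, third from the top. Origin: centre of its underside; z up. About 45 g
- lid_oblong: oblong lid of dark wood, 110 mm (its x) by 64 mm (its y), 20 mm thick, at the bottom of the pile on the plywood block. Origin: centre of its underside, z up. About 80 g
- cruet: little round terracotta cruet with a white band, fixed to the table: 60 mm across the belly, 46 mm across its flat top, 76 mm high, 16 mm round mouth in the middle of the top. Origin: centre of its underside on the table, z up; the lid rests on the top, 76 mm above the origin
- crock_square: square terracotta crock with a white band, fixed: 60 x 60 mm, 92 mm high, flat top with a 23 mm square mouth. Origin: centre of its underside on the table; x and y along its sides, z up; the lid rests 92 mm above the origin
- crock_round: round terracotta crock with a white band, fixed: 82 mm across, 82 mm high, flat top 76 mm across with a 42 mm round mouth. Origin: centre of its underside on the table, z up; the lid rests 82 mm above the origin
- crock_oblong: oblong terracotta crock with a white band, fixed: 124 mm (its x) by 78 mm (its y), 70 mm high, flat top with a 90 x 44 mm mouth. Origin: centre of its underside on the table, z up; the lid rests 70 mm above the origin
- shaker: bystander: steel salt shaker, loose, 42 mm across, 68 mm high, standing amid the pots. Origin: centre of its underside, z up
- goblet: bystander: amber glass goblet, loose, 68 mm across, 115 mm high, standing amid the pots on the robot's left. Origin: centre of its underside, z up
There are look-alikes about, which are no part of the job. What is shaped like the lid_square but green, pink or yellow is not meant.

How it is judged (in metres and radians):
At the end, for the whole second after the job is handed in: Each lid lies still and flat (tilt under 0.08 rad) on the top of its own pot (height within 4 mm), within 9 mm of the pot's centre (8 mm on the cruet); oblong and square lids within 0.25 rad of their crock's sides (any quarter turn for the square, half turn for the oblong) (horizontal distance between lid_small and cruet below 0.008 m and z of lid_small in the frame of cruet between 0.072 and 0.08 m and angle between each of lid_small, lid_square, lid_round, lid_oblong's own z axis and vertical below 0.08 rad and linear speed of each of lid_small, lid_square, lid_round, lid_oblong below 0.02 m/s and angular speed of each of lid_small, lid_square, lid_round, lid_oblong below 0.2 rad/s and horizontal distance between lid_square and crock_square below 0.009 m and z of lid_square in the frame of crock_square between 0.088 and 0.096 m and horizontal distance between lid_round and crock_round below 0.009 m and z of lid_round in the frame of crock_round between 0.078 and 0.086 m and horizontal distance between lid_oblong and crock_oblong below 0.009 m and z of lid_oblong in the frame of crock_oblong between 0.066 and 0.074 m and angle between the x axis of lid_oblong and the x axis of crock_oblong, either way round below 0.25 rad and (angle between the x axis of lid_square and the x axis of crock_square, either way round below 0.25 rad or angle between the x axis of lid_square and the y axis of crock_square, either way round below 0.25 rad)); the robot touches nothing.
It fails at once if the shaker is shifted more than 30 mm or tipped (distance of shaker from where it was at the start of the episode above 0.03 m or angle between shaker's own z axis and vertical above 0.5 rad).
It fails at once if the goblet is shifted more than 30 mm or tipped (distance of goblet from where it was at the start of the episode above 0.03 m or angle between goblet's own z axis and vertical above 0.5 rad).
It also fails if it takes over 115 s, if anything falls off the work surface, if the arm or the gripper's body presses on something with over 40 N, if the wrist force passes 120 N, or if a joint passes its speed limit or range.

## Working session

There is one attempt and no reset: what is moved stays moved. The work goes in short steps, Python scripts to look and compute and a tool call to move; the robot and the scene stay as the last step left them, time stands still between calls to the robot, and variables do not carry over. Pictures are saved under pics/ and viewed, at most 14 in all, crops included, and the job is handed in when it is done.

Besides the shell and the picture viewer there is one more tool, called as a command line: name --pt "numbers of a row" for each row, then --argument value for the rest. apply_moves: Moves the arm, as the interface text tells. Its arguments: {"type":"object","properties":{"translation":{"type":"array","items":{"type":"array","items":{"type":"number"}}},"turn":{"type":"array","items":{"type":"number"}},"gripper":{"type":"array","items":{"type":"number"}},"squeeze":{"type":"number"}},"required":["translation","turn","gripper"]}

```bash
ls; mkdir -p pics
cat > h.py <<'E'
import numpy as np, cv2
from station import env
def pts(cam,depth,mask=None):
    i=env.camera_info(cam);K=np.array(i["K"])
    if cam=="wrist":
        o=env.observe();T=np.eye(4);T[:3,:3]=o["eef_rot"];T[:3,3]=o["ee_pos"];P=T@np.array(i["T_tool_cam"])
    else: P=np.array(i["pose"])
    v,u=np.mgrid[:384,:512]
    x=(u-K[0,2])/K[0,0]*depth;y=(v-K[1,2])/K[1,1]*depth
    return np.stack([x,-y,-depth],-1)@P[:3,:3].T+P[:3,3]
E
python3 - <<'E'
from h import *
print(env.grip_point_offset)
o=env.observe();print(o)
for c in("top","scene"):
    p,d=env.read_camera(c);cv2.imwrite(f"pics/{c}0.png",p[...,::-1]);np.savez(f"{c}0",p=p,d=d)
    print(env.camera_info(c))
    W=pts(c,d)
    for n in("lid_small","lid_square","lid_round","lid_oblong","cruet","crock_square","crock_round","crock_oblong","shaker","goblet"):
        for r in env.silhouettes(n,c)[:4]:
            m=r["mask"]&(d>0);w=W[m]
            if len(w)<5: continue
            zt=np.percentile(w[:,2],95); t=w[w[:,2]>zt-.006]
            print(c,n,round(r["conf"],2),np.round(r["rect"]),"ztop",zt.round(3),"mid",((t.min(0)+t.max(0))/2).round(3),"ext",np.ptp(t,axis=0).round(3))
E
```

```text
pics
0.1547
{'clock': 0.0, 'joint_pos': array([-7.73481447e+01,  8.65154038e+00,  8.23906297e+01,  2.90013457e-03,
        8.90258814e+01, -7.68081858e+00]), 'qvel': array([ 0.04162031,  0.01123165, -0.02788104,  0.00217329,  0.06844761,
       -0.04384885]), 'joint_efforts': array([-9.95776754e-04, -7.13054824e+01, -5.70875430e+01, -1.89092748e-04,
        9.07125010e-03, -3.74608555e-05]), 'ee_pos': array([ 0.199749  , -0.53916486,  0.40409012]), 'eef_rot': array([[ 9.37691268e-01,  3.47469484e-01, -2.10761795e-04],
       [ 3.47469485e-01, -9.37690561e-01,  1.16996788e-03],
       [ 2.08898791e-04, -1.17030196e-03, -9.99999293e-01]]), 'force': array([-0.27599314,  0.94837894,  0.50102576]), 'moment': array([-0.00062397, -0.01643591,  0.03132735]), 'grasp_force': 0.0, 'width': 0.08530872861524655}
{'K': array([[352.2831236 ,   0.        , 254.16443883],
       [  0.        , 352.2831236 , 189.19284404],
       [  0.        ,   0.        ,   1.        ]]), 'pose': array([[-2.90099988e-03,  9.96831856e-01, -7.94848057e-02,
         4.07631393e-01],
       [-9.99306004e-01,  6.1958190
[... 2891 characters left out ...]
185.  23.  33.] ztop 0.078 mid [ 0.642 -0.134  0.076] ext [0.044 0.047 0.009]
scene crock_square 0.92 [235. 183.  36.  41.] ztop 0.094 mid [0.469 0.003 0.092] ext [0.065 0.067 0.008]
scene crock_square 0.52 [264. 331.  37.  47.] ztop 0.117 mid [0.654 0.367 0.115] ext [0.06  0.058 0.008]
scene crock_round 0.65 [220. 264.  40.  43.] ztop 0.084 mid [0.641 0.181 0.082] ext [0.075 0.076 0.008]
scene crock_oblong 0.84 [175. 117.  50.  49.] ztop 0.072 mid [ 0.46  -0.331  0.071] ext [0.128 0.089 0.01 ]
scene shaker 0.72 [194. 211.  17.  30.] ztop 0.068 mid [ 0.608 -0.001  0.066] ext [0.027 0.026 0.008]
scene goblet 0.72 [265. 332.  37.  43.] ztop 0.117 mid [0.654 0.366 0.115] ext [0.06  0.058 0.008]
```

Run:
```python
from h import *
W={}
for c in("top","scene"):
    z=np.load(c+"0.npz");W[c]=pts(c,z["d"]);W[c][z["d"]<=0]=9
    p=z["p"]
def rep(n,cx,cy,zr,r,half=.006):
    for c in W:
        w=W[c];m=(abs(w[...,2]-zr)<half)&(np.hypot(w[...,0]-cx,w[...,1]-cy)<r)
        q=w[m]; (x,y),s,a=cv2.minAreaRect((q[:,:2]*1000).astype(np.float32));(ex,ey),er=cv2.minEnclosingCircle((q[:,:2]*1000).astype(np.float32))
        print(n,c,m.sum(),"z",np.median(q[:,2]).round(4),"rect",np.round([x,y,*s,a],1),"circ",np.round([ex,ey,er],1))
rep("small",.449,.33,.111,.05)
rep("square",.449,.33,.091,.05)
rep("round",.449,.33,.0715,.06)
rep("oblong",.449,.33,.0515,.09)
rep("block",.449,.33,.0315,.1)
rep("cruet",.641,-.135,.077,.04)
rep("csq",.47,.002,.093,.06)
rep("crd",.64,.18,.083,.06)
rep("cob",.46,-.333,.071,.09)
rep("shaker",.607,-.003,.067,.03)
rep("goblet",.653,.365,.116,.06)
t=cv2.imread("pics/top0.png");s=cv2.imread("pics/scene0.png")
a=cv2.resize(t[100:290,80:430],None,fx=2.25,fy=2.25,interpolation=cv2.INTER_CUBIC);cv2.imwrite("pics/topc.png",a)
cv2.imwrite("pics/pile.png",np.hstack([cv2.resize(s[230:310,270:370],(500,400),interpolation=cv2.INTER_CUBIC),cv2.resize(t[170:234,125:189],(300,400),interpolation=cv2.INTER_CUBIC)]))
```

```text
small top 120 z 0.1104 rect [449.3 329.4  28.6  28.7  89.6] circ [448.1 329.7  16. ]
small scene 155 z 0.1097 rect [449.9 331.4  29.9  30.3   7.4] circ [449.5 332.2  16. ]
square top 147 z 0.0902 rect [446.7 329.7  44.   43.8  18.5] circ [447.5 329.3  28.8]
square scene 190 z 0.0897 rect [448.5 332.   43.9  44.4  20. ] circ [447.9 331.9  28.9]
round top 129 z 0.0702 rect [446.6 326.5  56.4  60.9  79. ] circ [446.8 328.4  31.1]
round scene 179 z 0.0698 rect [453.6 333.4  47.8  60.4  19.3] circ [447.7 330.3  31.5]
oblong top 511 z 0.0504 rect [445.2 326.7  64.6 109.4  59.4] circ [445.3 326.8  61. ]
oblong scene 634 z 0.0498 rect [446.  329.8  65.  109.4  59.3] circ [444.8 328.6  61.1]
block top 661 z 0.0304 rect [447.6 329.2 100.4 129.9  67.3] circ [447.7 330.   80. ]
block scene 861 z 0.0299 rect [448.3 331.4 101.3 130.   67.3] circ [448.1 330.8  80.1]
cruet top 190 z 0.0767 rect [ 641.  -136.9   44.2   43.7   72.3] circ [ 641.  -136.1   22.9]
cruet scene 183 z 0.0758 rect [ 641.4 -133.8   46.1   43.1   53.4] circ [ 642.  -134.3   24.1]
csq top 421 z 0.0925 rect [469.9   0.8  59.5  59.4  89.1] circ [469.7   0.8  40. ]
csq scene 405 z 0.0919 rect [469.5   2.5  65.1  62.   86. ] circ [470.1   2.8  41.1]
crd top 431 z 0.0824 rect [639.5 176.8  76.3  75.1  89.7] circ [640.3 177.3  39.1]
crd scene 591 z 0.0818 rect [641.3 180.9  77.4  74.9  36.1] circ [641.5 180.2  39. ]
cob top 761 z 0.0705 rect [ 459.7 -334.5   81.6  124.    85. ] circ [ 460.  -333.7   72. ]
cob scene 506 z 0.0696 rect [ 459.9 -331.    85.1  124.5   84.6] circ [ 458.8 -332.1   72.8]
shaker top 90 z 0.067 rect [606.9  -5.4  27.2  30.7  23.1] circ [607.2  -4.8  15.8]
shaker scene 99 z 0.0656 rect [608.2  -1.7  28.   27.9  24.9] circ [608.4  -2.   15.7]
goblet top 411 z 0.1156 rect [652.8 363.7  57.3  57.4  44.6] circ [652.3 363.9  30.3]
goblet scene 723 z 0.1149 rect [654.3 366.2  59.1  58.3  77.5] circ [653.9 366.7  30.4]
```

View pics/topc.png

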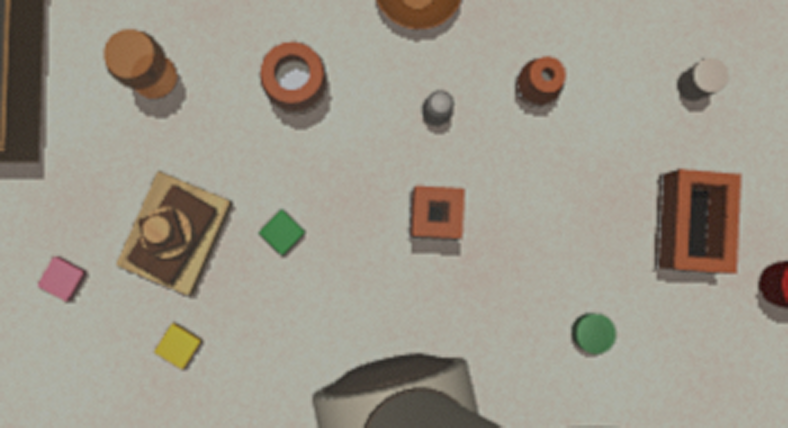

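View pics/pile.png

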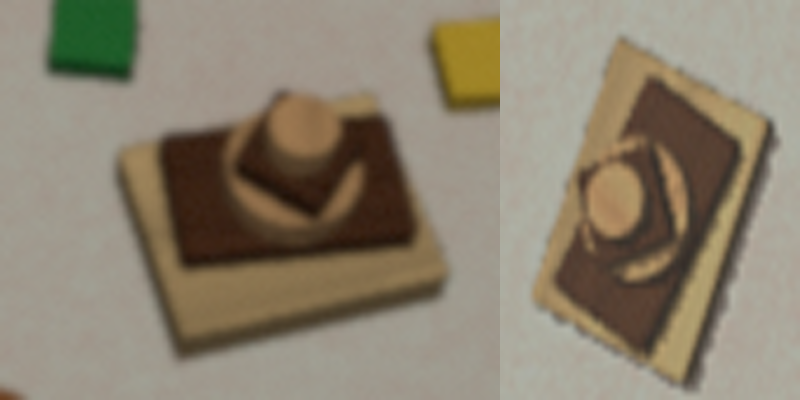

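Top crop: pile at crop (165,232). What could be taken for the square lid: green square (282,232), pink (62,279), yellow (178,346), and the mouth of the square crock (438,212). I choose the dark one in the pile, second from the top. The close-up confirms small light disc, dark square, light disc, dark oblong and plywood. For the small lid, the green disc at (594,333) is a decoy, so I choose the top of the pile. The pots have terracotta rims: square (438,212), round (293,75), cruet (546,78), oblong (708,222). The pale cylinder at (709,78), the brown object at (420,8) and the red object are clutter.

```bash
cat > go.py <<'E'
import sys
from h import *
o=env.observe();R=o["eef_rot"];p=o["ee_pos"]*1000
psi=np.degrees(np.arctan2(R[1,0],R[0,0]))
print("t",round(o["clock"],2),"p",p.round(1),"psi",psi.round(1),"j6",o["joint_pos"][5].round(1),"w",round(o["width"]*1000,1))
a=sys.argv[1:]
if a:
    t=np.array(a[:3],float); d=R.T@(t-p); print("tool delta now",d.round(1),"len",np.linalg.norm(d).round())
    if len(a)>3:
        f=float(a[3]);k=(psi-f+180)%360-180;print("turn",k.round(1))
        s=np.radians(f);e=t-p;print("delta at end psi",np.round([e[0]*np.cos(s)+e[1]*np.sin(s),e[0]*np.sin(s)-e[1]*np.cos(s),-e[2]],1))
E
echo ok
```

```text
ok
```

apply_moves --pt "28 -38 0" --pt "28 -38 0" --pt "28 -38 0" --pt "28 -38 0" --pt "28 -38 0" --turn '[0,0,0,0,0]' --gripper '[85,85,85,85,85]' --squeeze 30

```text
clock: 1.72
ee_pos: [0.2651, -0.3109, 0.4048]
eef_rot: [[0.938, 0.347, 0.0], [0.347, -0.938, -0.0], [0.0, 0.0, -1.0]]
force: [0.1, -0.7, 0.8]
width: 0.0849
grasp_force: 0.0
```

apply_moves --pt "28 -38 0" --pt "28 -38 0" --pt "28 -38 0" --pt "28 -38 0" --pt "28 -38 0" --turn '[0,0,0,0,0]' --gripper '[85,85,85,85,85]'

```text
clock: 2.35
ee_pos: [0.3302, -0.0841, 0.405]
eef_rot: [[0.938, 0.347, 0.001], [0.347, -0.938, -0.0], [0.001, 0.001, -1.0]]
force: [0.8, -0.9, -0.2]
width: 0.0849
grasp_force: 0.0
```

apply_moves --pt "28 -38 0" --pt "28 -38 0" --pt "28 -38 0" --pt "28 -38 0" --pt "28 -38 0" --turn '[0,0,0,0,0]' --gripper '[85,85,85,85,85]'

```text
clock: 2.98
ee_pos: [0.3956, 0.1429, 0.405]
eef_rot: [[0.938, 0.348, 0.001], [0.348, -0.938, 0.0], [0.001, 0.0, -1.0]]
force: [0.4, -1.2, 0.0]
width: 0.085
grasp_force: 0.0
```

apply_moves --pt "28 -39 0" --pt "28 -39 0" --pt "28 -39 0" --pt "28 -39 0" --pt "0 0 0" --turn '[0,0,0,0,0]' --gripper '[85,85,85,85,85]'

```text
clock: 3.6
ee_pos: [0.4466, 0.3288, 0.4039]
eef_rot: [[0.937, 0.35, -0.001], [0.35, -0.937, -0.0], [-0.001, -0.0, -1.0]]
force: [-0.3, -0.5, -0.1]
width: 0.0849
grasp_force: 0.0
```

```bash
python3 - <<'E'
from h import *
o=env.observe();print(o["ee_pos"]);print(env.camera_info("wrist"))
W0=None
p,d=env.read_camera("wrist");cv2.imwrite("pics/w0.png",p[...,::-1])
w=pts("wrist",d);w[d<=0]=9
for n,z in(("small",.11),("square",.09),("round",.07),("oblong",.05),("block",.03)):
    m=(abs(w[...,2]-z)<.006)&(np.hypot(w[...,0]-.449,w[...,1]-.33)<.1)
    q=w[m]
    if len(q)<9: print(n,len(q));continue
    (x,y),s,a=cv2.minAreaRect((q[:,:2]*1000).astype(np.float32));(ex,ey),er=cv2.minEnclosingCircle((q[:,:2]*1000).astype(np.float32))
    print(n,m.sum(),"z",np.median(q[:,2]).round(4),"rect",np.round([x,y,*s,a],1),"circ",np.round([ex,ey,er],1))
E
python3 go.py 449 331 265 20.3
```

```text
[0.44663779 0.32877182 0.40385873]
{'K': array([[320.2344383 ,   0.        , 253.68919893],
       [  0.        , 320.2344383 , 185.67038897],
       [  0.        ,   0.        ,   1.        ]]), 'T_tool_cam': array([[ 1.60720496e-04,  9.61977190e-01,  2.73129750e-01,
         6.87364014e-02],
       [ 9.99999892e-01, -2.73429383e-04,  3.74592484e-04,
         9.07005127e-04],
       [ 4.35031124e-04,  2.73129660e-01, -9.61977130e-01,
         2.99637692e-02],
       [ 0.00000000e+00,  0.00000000e+00,  0.00000000e+00,
         1.00000000e+00]])}
small 1067 z 0.1109 rect [448.7 328.8  31.1  30.9  45.7] circ [448.6 328.7  15.9]
square 1132 z 0.0907 rect [446.7 328.5  44.3  43.6  19.2] circ [447.  329.1  29.5]
round 817 z 0.0709 rect [447.2 327.5  61.1  59.4  69.9] circ [446.3 327.9  30.9]
oblong 3224 z 0.0508 rect [444.7 326.5  65.  110.2  59.1] circ [444.6 325.7  61.5]
block 4226 z 0.0309 rect [447.3 328.4 100.2 129.9  67.1] circ [447.4 328.5  80.1]
t 3.65 p [446.4 327.4 404.1] psi 20.4 j6 97.9 w 85.0
tool delta now [  3.8  -2.5 139.1] len 139.0
turn 0.1
delta at end psi [  3.7  -2.5 139.1]
```

View pics/w0.png

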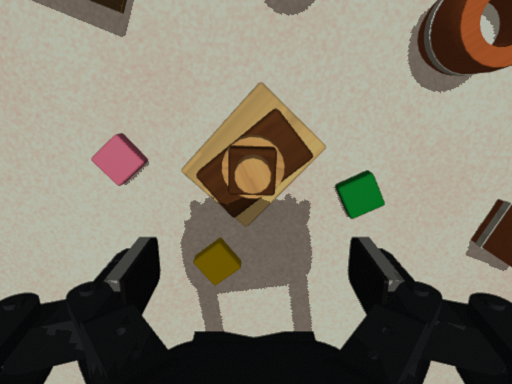

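The wrist view shows the pile in the middle: small disc at (252,176) on the dark square, then the light disc, the dark oblong and the plywood. The decoys at (119,159), (359,194) and (217,261) are clear of it. Descending on the small disc.

apply_moves --pt "2.5 -0.5 50" --pt "0 0 50" --pt "0 0 39" --pt "0 0 0" --pt "0 0 0" --turn '[0,0,0,0,0]' --gripper '[85,85,85,85,30]'

```text
clock: 4.28
ee_pos: [0.449, 0.3275, 0.2678]
eef_rot: [[0.938, 0.347, 0.002], [0.347, -0.938, 0.001], [0.002, -0.0, -1.0]]
force: [-0.5, 0.6, 0.2]
width: 0.0695
grasp_force: 0.0
```

apply_moves --pt "0 0 0" --pt "0 0 0" --pt "0 0 0" --pt "0 0 0" --turn '[0,0,0,0]' --gripper '[20,20,20,20]'

```text
clock: 4.78
ee_pos: [0.4487, 0.3278, 0.2671]
eef_rot: [[0.938, 0.347, 0.002], [0.347, -0.938, 0.001], [0.002, -0.0, -1.0]]
force: [-2.7, -0.7, 10.2]
width: 0.0306
grasp_force: 29.1
```

```bash
python3 go.py 641.3 -135.5 405 20.3
```

```text
t 4.78 p [448.7 327.8 267.1] psi 20.3 j6 97.9 w 30.6
tool delta now [  19.8  501.4 -138. ] len 520.0
turn 0.0
delta at end psi [  19.9  501.4 -137.9]
```

apply_moves --pt "0 0 -20" --pt "0 0 -50" --pt "0 0 -30" --pt "2 40 0" --pt "2 50 0" --turn '[0,0,0,0,0]' --gripper '[20,20,20,20,20]'

```text
clock: 5.4
ee_pos: [0.4836, 0.2443, 0.3667]
eef_rot: [[0.937, 0.349, 0.001], [0.349, -0.937, 0.001], [0.001, -0.0, -1.0]]
force: [0.5, 0.6, -0.6]
width: 0.0306
grasp_force: 29.8
```

apply_moves --pt "2 50 0" --pt "2 50 0" --pt "2 50 0" --pt "2 50 0" --pt "2 50 0" --turn '[0,0,0,0,0]' --gripper '[20,20,20,20,20]'

```text
clock: 6.02
ee_pos: [0.5801, 0.0122, 0.3664]
eef_rot: [[0.938, 0.347, 0.001], [0.347, -0.938, 0.0], [0.001, 0.0, -1.0]]
force: [0.3, 0.2, -0.8]
width: 0.0303
grasp_force: 29.8
```

apply_moves --pt "2 40 0" --pt "2 30 0" --pt "2 20 0" --pt "0 0 0" --turn '[0,0,0,0]' --gripper '[20,20,20,20]'

```text
clock: 6.52
ee_pos: [0.617, -0.0692, 0.3656]
eef_rot: [[0.938, 0.346, -0.0], [0.346, -0.938, 0.0], [-0.0, -0.0, -1.0]]
force: [-0.5, 0.6, -0.6]
width: 0.0306
grasp_force: 29.9
```

```bash
cat > look.py <<'E'
# look.py tag name z x y r ... : fit top face at given heights from the wrist (xy in mm)
import sys
from h import *
tag=sys.argv[1];a=sys.argv[2:]
o=env.observe();R=o["eef_rot"]
p,d=env.read_camera("wrist");cv2.imwrite(f"pics/{tag}.png",p[...,::-1])
i=env.camera_info("wrist");K=i["K"];T=np.eye(4);T[:3,:3]=R;T[:3,3]=o["ee_pos"];P=T@i["T_tool_cam"]
v,u=np.mgrid[:384,:512];w=np.stack([(u-K[0,2])/K[0,0]*d,-(v-K[1,2])/K[1,1]*d,-d],-1)@P[:3,:3].T+P[:3,3];w[d<=0]=9
w*=1000
for k in range(0,len(a),5):
    n,z,x,y,r=a[k],*map(float,a[k+1:k+5])
    m=(abs(w[...,2]-z)<4)&(np.hypot(w[...,0]-x,w[...,1]-y)<r);q=w[m]
    if len(q)<9: print(n,len(q));continue
    q2=q[:,:2].astype(np.float32);(x,y),s,an=cv2.minAreaRect(q2);c,er=cv2.minEnclosingCircle(q2)
    print(n,m.sum(),"z",np.median(q[:,2]).round(1),"rect",np.round([x,y,*s,an],1),"circ",np.round([*c,er],1))
E
python3 look.py w1 cruet 76 641 -135 45; python3 go.py 641.3 -136 253 20.3
```

```text
cruet 2031 z 76.6 rect [ 641.5 -136.4   45.    44.9   68.1] circ [ 641.2 -136.4   22.9]
t 6.58 p [616.7 -68.4 365.7] psi 20.3 j6 56.2 w 30.9
tool delta now [ -0.4  72.  112.7] len 134.0
turn 0.0
delta at end psi [ -0.4  72.  112.7]
```

View pics/w1.png

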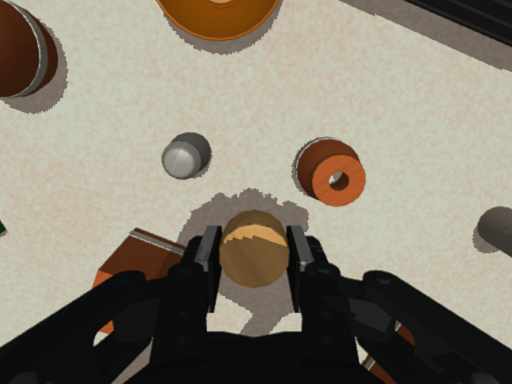

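The wrist view shows the small lid held level at (254,250), the cruet at (338,179), and the shaker at (185,157) clear of it.

apply_moves --pt "-0.5 40 0" --pt "0 32.5 0" --pt "0 0 50" --pt "0 0 40" --pt "0 0 16" --turn '[0,0,0,0,0]' --gripper '[20,20,20,20,20]'

```text
clock: 7.2
ee_pos: [0.6409, -0.1354, 0.2578]
eef_rot: [[0.937, 0.348, -0.003], [0.348, -0.937, 0.001], [-0.002, -0.002, -1.0]]
force: [0.4, -0.1, 0.5]
width: 0.0303
grasp_force: 29.9
```

```bash
python3 go.py 641.3 -136.4 253.5 20.3
```

```text
t 7.2 p [ 640.9 -135.4  257.8] psi 20.4 j6 50.9 w 30.3
tool delta now [0.  1.  4.3] len 4.0
turn 0.1
delta at end psi [0.  1.  4.3]
```

apply_moves --pt "0 0.5 2" --pt "0 0 0" --pt "0 0 1" --pt "0 0 0" --turn '[0,0,0,0]' --gripper '[20,20,20,20]'

```text
clock: 7.7
ee_pos: [0.6417, -0.1372, 0.2574]
eef_rot: [[0.938, 0.347, 0.001], [0.347, -0.938, -0.0], [0.001, 0.001, -1.0]]
force: [0.7, 0.1, -0.1]
width: 0.0308
grasp_force: 29.9
```

apply_moves --pt "0 0 2" --pt "0 0 0" --pt "0 0 1" --pt "0 0 0" --turn '[0,0,0,0]' --gripper '[20,20,20,20]'

```text
clock: 8.2
ee_pos: [0.6416, -0.1371, 0.2536]
eef_rot: [[0.938, 0.347, -0.0], [0.347, -0.938, 0.0], [-0.0, -0.0, -1.0]]
force: [-1.8, 0.8, -0.5]
width: 0.0309
grasp_force: 29.9
```

apply_moves --pt "0 0 1" --pt "0 0 0" --turn '[0,0]' --gripper '[20,20]'

```text
clock: 8.45
ee_pos: [0.6416, -0.1371, 0.2526]
eef_rot: [[0.938, 0.347, -0.0], [0.347, -0.938, 0.0], [-0.0, -0.0, -1.0]]
force: [0.6, -0.1, 0.8]
width: 0.0309
grasp_force: 29.9
```

apply_moves --pt "0 0 1" --pt "0 0 0" --turn '[0,0]' --gripper '[20,20]'

```text
clock: 8.7
ee_pos: [0.6416, -0.1371, 0.2519]
eef_rot: [[0.938, 0.347, 0.0], [0.347, -0.938, 0.0], [0.0, 0.0, -1.0]]
force: [0.7, -0.2, 2.0]
width: 0.0311
grasp_force: 30.0
```

apply_moves --pt "0 0 1" --pt "0 0 0" --turn '[0,0]' --gripper '[20,20]'

```text
clock: 8.95
ee_pos: [0.6416, -0.1371, 0.2517]
eef_rot: [[0.938, 0.347, 0.001], [0.347, -0.938, -0.0], [0.001, 0.0, -1.0]]
force: [-5.4, 1.6, 11.3]
width: 0.0307
grasp_force: 30.9
```

apply_moves --pt "0 0 0" --pt "0 0 0" --pt "0 0 -10" --pt "0 0 -40" --pt "0 0 -50" --turn '[0,0,0,0,0]' --gripper '[50,60,85,85,85]'

```text
clock: 9.57
ee_pos: [0.6414, -0.1371, 0.3516]
eef_rot: [[0.938, 0.347, -0.001], [0.347, -0.938, 0.001], [-0.001, -0.001, -1.0]]
force: [0.8, -0.2, -0.2]
width: 0.0847
grasp_force: 0.0
```

```bash
python3 look.py w2 lid 96 641 -135 45; python3 go.py 446.9 329 350 19
```

```text
lid 1360 z 95.4 rect [ 642.  -137.3   31.6   30.5   21.5] circ [ 642.1 -137.5   16. ]
t 9.62 p [ 641.8 -137.2  359.9] psi 20.3 j6 50.9 w 84.8
tool delta now [ -20.8 -504.9    7.3] len 505.0
turn 1.3
delta at end psi [ -32.5 -504.2    9.9]
```

View pics/w2.png

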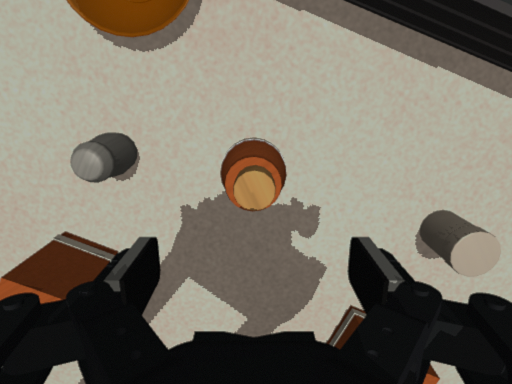

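Small lid sits centred on the cruet at (254,188). Back to the pile for the square lid.

apply_moves --pt "-2 -30 -25" --pt "-3 -50 -25" --pt "-3 -50 0" --pt "-3 -50 0" --pt "-3 -50 0" --turn '[1.3,0,0,0,0]' --gripper '[85,85,85,85,85]'

```text
clock: 10.25
ee_pos: [0.5518, 0.0768, 0.4014]
eef_rot: [[0.945, 0.326, 0.001], [0.326, -0.945, 0.0], [0.001, 0.0, -1.0]]
force: [1.0, 0.3, 0.4]
width: 0.0851
grasp_force: 0.0
```

apply_moves --pt "-4 -50 0" --pt "-4 -50 0" --pt "-4 -50 0" --pt "-4 -50 0" --pt "-4 -40 0" --turn '[0,0,0,0,0]' --gripper '[85,85,85,85,85]'

```text
clock: 10.88
ee_pos: [0.4545, 0.2974, 0.4014]
eef_rot: [[0.945, 0.327, 0.001], [0.327, -0.945, 0.001], [0.001, -0.0, -1.0]]
force: [-0.4, -0.0, -0.1]
width: 0.085
grasp_force: 0.0
```

apply_moves --pt "0 -25 0" --pt "0 0 0" --turn '[0,0]' --gripper '[85,85]'

```text
clock: 11.12
ee_pos: [0.4467, 0.3207, 0.4012]
eef_rot: [[0.945, 0.328, 0.0], [0.328, -0.945, 0.0], [0.0, -0.0, -1.0]]
force: [-0.3, -0.7, -0.4]
width: 0.0849
grasp_force: 0.0
```

```bash
python3 look.py w3 square 90 447 329 50 round 70 447 329 60 oblong 50 446 327 80; python3 go.py 446.9 329 247 19
```

```text
square 2307 z 90.7 rect [447.  330.4  43.7  44.   19.1] circ [447.1 329.9  29.4]
round 790 z 70.6 rect [447.4 328.8  61.5  59.5  68.3] circ [446.6 329.1  30.9]
oblong 3242 z 50.6 rect [444.6 327.6  64.  110.2  59.4] circ [445.2 327.9  61.6]
t 11.18 p [447.1 319.8 401.1] psi 19.1 j6 98.4 w 85.4
tool delta now [  2.7  -8.8 154.1] len 154.0
turn 0.1
delta at end psi [  2.8  -8.8 154.1]
```

apply_moves --pt "3 -9.5 50" --pt "0 0 60" --pt "0 0 46" --pt "0 0 0" --pt "0 0 0" --turn '[0,0,0,0,0]' --gripper '[85,85,85,85,45]'

```text
clock: 11.8
ee_pos: [0.448, 0.3293, 0.2469]
eef_rot: [[0.946, 0.325, 0.002], [0.325, -0.946, 0.001], [0.002, -0.0, -1.0]]
force: [0.2, 0.3, 1.4]
width: 0.0692
grasp_force: 0.0
```

apply_moves --pt "0 0 0" --pt "0 0 0" --pt "0 0 0" --pt "0 0 0" --turn '[0,0,0,0]' --gripper '[35,35,35,35]'

```text
clock: 12.3
ee_pos: [0.4476, 0.3296, 0.2469]
eef_rot: [[0.945, 0.326, 0.003], [0.326, -0.945, 0.001], [0.003, -0.0, -1.0]]
force: [-0.1, -1.7, 10.9]
width: 0.0433
grasp_force: 29.8
```

```bash
python3 go.py 469.8 1 405 0
```

```text
t 12.3 p [447.6 329.6 246.9] psi 19.0 j6 99.4 w 43.3
tool delta now [ -85.7  317.8 -158.5] len 365.0
turn 19.0
delta at end psi [  22.2  328.6 -158.1]
```

apply_moves --pt "0 0 -20" --pt "0 0 -50" --pt "0 0 -50" --pt "3 40 0" --pt "4 50 0" --turn '[0,0,9,10,0]' --gripper '[35,35,35,35,35]'

```text
clock: 12.92
ee_pos: [0.4611, 0.24, 0.3663]
eef_rot: [[1.0, -0.001, 0.002], [-0.001, -1.0, 0.001], [0.002, -0.001, -1.0]]
force: [0.4, -0.8, -0.5]
width: 0.0432
grasp_force: 31.7
```

apply_moves --pt "4 50 0" --pt "4 50 0" --pt "4 50 0" --pt "4 20 0" --pt "0 0 0" --turn '[0,0,0,0,0]' --gripper '[35,35,35,35,35]'

```text
clock: 13.55
ee_pos: [0.4773, 0.0695, 0.3657]
eef_rot: [[1.0, -0.002, 0.001], [-0.002, -1.0, 0.0], [0.001, -0.0, -1.0]]
force: [0.3, -0.1, -0.1]
width: 0.043
grasp_force: 31.7
```

```bash
python3 look.py w4 csq 92 470 1 60 heldlid 213 470 65 45; python3 go.py 469.8 1 249 0
```

```text
csq 4638 z 92.7 rect [469.6   1.3  60.6  61.   86.8] circ [470.2   1.2  42.1]
heldlid 7556 z 209.8 rect [477.4  68.6  70.5  42.5  89.7] circ [484.3  68.5  35.3]
t 13.6 p [477.2  70.4 365.5] psi -0.0 j6 89.3 w 43.2
tool delta now [ -7.4  69.4 116.5] len 136.0
turn -0.0
delta at end psi [ -7.4  69.4 116.5]
```

View pics/w4.png

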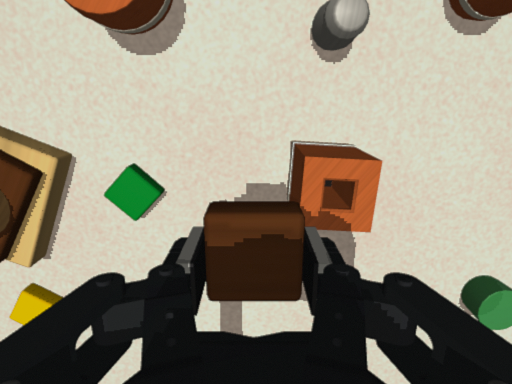

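Square lid held level at (255,255); the crock is at (338,188), turned about 3°.

apply_moves --pt "-4 39 0" --pt "-3.5 30 0" --pt "0 0 50" --pt "0 0 40" --pt "0 0 5" --turn '[0,0,2.5,0,0]' --gripper '[35,35,35,35,35]'

```text
clock: 14.22
ee_pos: [0.4695, 0.0025, 0.2685]
eef_rot: [[0.999, -0.042, -0.002], [-0.042, -0.999, 0.001], [-0.002, -0.0, -1.0]]
force: [0.8, 0.4, 0.4]
width: 0.0431
grasp_force: 32.4
```

apply_moves --pt "0 0 1" --pt "0 0 0" --pt "0 0 1" --pt "0 0 0" --turn '[0,0,0,0]' --gripper '[35,35,35,35]'

```text
clock: 14.72
ee_pos: [0.4699, 0.0017, 0.2683]
eef_rot: [[0.999, -0.043, 0.001], [-0.043, -0.999, 0.0], [0.001, -0.0, -1.0]]
force: [1.0, 1.5, 4.0]
width: 0.0435
grasp_force: 33.0
```

apply_moves --pt "0 0 1" --pt "0 0 0" --turn '[0,0]' --gripper '[35,35]'

```text
clock: 14.98
ee_pos: [0.4699, 0.0017, 0.2682]
eef_rot: [[0.999, -0.043, 0.001], [-0.043, -0.999, 0.0], [0.001, -0.0, -1.0]]
force: [-8.1, 2.8, 22.4]
width: 0.0433
grasp_force: 35.0
```

Contact. Release.

apply_moves --pt "0 0 -1" --pt "0 0 0" --pt "0 0 -10" --pt "0 0 -50" --pt "0 0 -50" --turn '[0,0,0,0,0]' --gripper '[60,70,85,85,85]'

```text
clock: 15.6
ee_pos: [0.4695, 0.0016, 0.3795]
eef_rot: [[0.999, -0.043, -0.0], [-0.043, -0.999, 0.0], [-0.0, -0.0, -1.0]]
force: [0.7, -0.8, -0.5]
width: 0.0849
grasp_force: 0.0
```

apply_moves --pt "0 0 -25" --pt "0 0 0" --turn '[0,0]' --gripper '[85,85]'

```text
clock: 15.85
ee_pos: [0.4698, 0.0016, 0.4051]
eef_rot: [[0.999, -0.043, 0.004], [-0.043, -0.999, -0.0], [0.004, 0.0, -1.0]]
force: [-0.6, -0.4, -0.2]
width: 0.0851
grasp_force: 0.0
```

```bash
python3 look.py w5 lid 112 470 1 60 crock 92 470 1 60; python3 go.py 447 329 350 0
```

```text
lid 2545 z 112.7 rect [469.9   0.9  43.6  43.9  86.8] circ [470.1   0.8  29.4]
crock 1618 z 92.8 rect [469.6   1.2  60.2  60.6  86.8] circ [470.3   1.4  41.8]
t 15.9 p [469.7   1.5 403.5] psi -2.5 j6 83.2 w 84.8
tool delta now [ -36.9 -326.2   53.4] len 333.0
turn -2.5
delta at end psi [ -22.7 -327.5   53.5]
```

apply_moves --pt "-5 -40 0" --pt "-5 -50 0" --pt "-5 -50 0" --pt "-5 -50 0" --pt "-5 -50 0" --turn '[0,0,0,0,0]' --gripper '[85,85,85,85,85]'

```text
clock: 16.52
ee_pos: [0.4546, 0.244, 0.4018]
eef_rot: [[0.999, -0.043, -0.001], [-0.043, -0.999, -0.0], [-0.001, 0.001, -1.0]]
force: [0.3, -1.0, 0.4]
width: 0.0849
grasp_force: 0.0
```

apply_moves --pt "-6 -50 0" --pt "-6 -36 0" --pt "0 0 0" --turn '[0,0,0]' --gripper '[85,85,85]'

```text
clock: 16.9
ee_pos: [0.4462, 0.3308, 0.4012]
eef_rot: [[0.999, -0.04, -0.002], [-0.04, -0.999, -0.001], [-0.002, 0.001, -1.0]]
force: [0.2, -0.0, 0.2]
width: 0.085
grasp_force: 0.0
```

```bash
python3 look.py w6 round 70 447 329 60 oblong 50 446 327 80; python3 go.py 447 329 227 -2.5
```

```text
round 3112 z 70.8 rect [446.7 329.4  60.2  61.1  89.1] circ [446.6 329.2  30.8]
oblong 3276 z 50.7 rect [444.8 327.4  64.  109.8  59.4] circ [445.1 327.5  61.5]
t 16.95 p [446.5 329.6 401.4] psi -2.4 j6 120.8 w 84.9
tool delta now [  0.8   0.4 174.4] len 174.0
turn 0.1
delta at end psi [  0.5   0.6 174.4]
```

apply_moves --pt "0 0 60" --pt "0 0 60" --pt "0 0 50" --pt "0 0 8.5" --pt "0 0 0" --turn '[0,0,0,0,0]' --gripper '[85,85,85,85,65]'

```text
clock: 17.58
ee_pos: [0.4473, 0.3285, 0.2253]
eef_rot: [[0.999, -0.044, 0.0], [-0.044, -0.999, 0.0], [0.0, -0.0, -1.0]]
force: [0.3, -0.6, 0.2]
width: 0.0692
grasp_force: 0.0
```

apply_moves --pt "0 0 0" --pt "0 0 0" --pt "0 0 0" --pt "0 0 0" --turn '[0,0,0,0]' --gripper '[55,55,55,55]' --squeeze 35

```text
clock: 18.08
ee_pos: [0.4474, 0.329, 0.2266]
eef_rot: [[0.999, -0.043, 0.003], [-0.043, -0.999, 0.002], [0.003, -0.002, -1.0]]
force: [0.1, -2.1, 9.4]
width: 0.0605
grasp_force: 38.7
```

```bash
python3 go.py 640.5 178 350 -2.5
```

```text
t 18.07 p [447.4 329.  226.6] psi -2.5 j6 120.9 w 60.5
tool delta now [ 199.8  142.4 -123. ] len 274.0
turn 0.0
delta at end psi [ 199.5  142.5 -123.4]
```

apply_moves --pt "0 0 -15" --pt "0 0 -45" --pt "0 0 -60" --pt "35 30 0" --pt "40 30 0" --turn '[0,0,0,0,0]' --gripper '[55,55,55,55,55]'

```text
clock: 18.7
ee_pos: [0.5195, 0.2652, 0.3471]
eef_rot: [[0.999, -0.042, 0.003], [-0.042, -0.999, 0.001], [0.003, -0.001, -1.0]]
force: [1.3, -0.4, 0.1]
width: 0.0602
grasp_force: 38.2
```

apply_moves --pt "40 30 0" --pt "25 20 0" --pt "0 0 0" --turn '[0,0,0]' --gripper '[55,55,55]'

```text
clock: 19.08
ee_pos: [0.5831, 0.2114, 0.3454]
eef_rot: [[0.999, -0.045, 0.001], [-0.045, -0.999, 0.0], [0.001, -0.0, -1.0]]
force: [-1.0, 0.6, -0.5]
width: 0.0602
grasp_force: 38.2
```

```bash
python3 look.py w7 crd 82 640 178 60; python3 go.py 640.5 178 350 -2.5
```

```text
crd 6354 z 82.7 rect [640.7 178.4  76.   76.4  21.8] circ [640.5 178.4  38.6]
t 19.12 p [582.2 212.3 345.3] psi -2.5 j6 105.5 w 60.5
tool delta now [59.7 31.7 -4.6] len 68.0
turn -0.0
delta at end psi [59.7 31.7 -4.7]
```

View pics/w7.png

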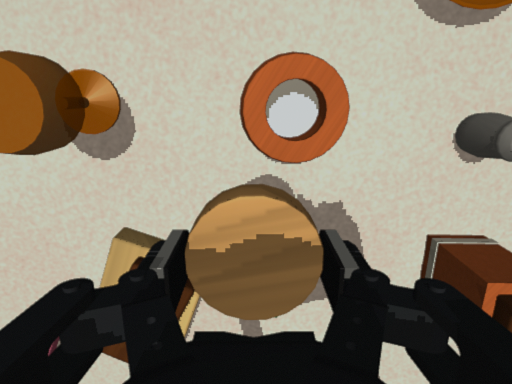

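Round lid held level at (255,252), round crock at (295,107), goblet far left at (40,103).

apply_moves --pt "35 20 0" --pt "25 11.3 0" --pt "0 0 45" --pt "0 0 36" --pt "0 0 5" --turn '[0,0,0,0,0]' --gripper '[55,55,55,55,55]'

```text
clock: 19.75
ee_pos: [0.6397, 0.1798, 0.2573]
eef_rot: [[0.999, -0.042, -0.002], [-0.042, -0.999, -0.0], [-0.002, 0.0, -1.0]]
force: [0.3, -0.5, -0.3]
width: 0.0607
grasp_force: 41.2
```

apply_moves --pt "0 0 1" --pt "0 0 0" --pt "0 0 1" --pt "0 0 0" --turn '[0,0,0,0]' --gripper '[55,55,55,55]'

```text
clock: 20.25
ee_pos: [0.6406, 0.1791, 0.2568]
eef_rot: [[0.999, -0.043, 0.001], [-0.043, -0.999, 0.0], [0.001, -0.0, -1.0]]
force: [-0.7, 0.0, 3.6]
width: 0.0603
grasp_force: 41.5
```

apply_moves --pt "0 0 1" --pt "0 0 0" --turn '[0,0]' --gripper '[55,55]'

```text
clock: 20.5
ee_pos: [0.6406, 0.1791, 0.2567]
eef_rot: [[0.999, -0.043, 0.001], [-0.043, -0.999, 0.0], [0.001, -0.0, -1.0]]
force: [-5.8, -0.8, 13.5]
width: 0.0603
grasp_force: 42.6
```

apply_moves --pt "0 0 -1" --pt "0 0 0" --pt "0 0 -15" --pt "0 0 -50" --pt "0 0 -50" --turn '[0,0,0,0,0]' --gripper '[85,85,85,85,85]'

```text
clock: 21.12
ee_pos: [0.6404, 0.179, 0.3735]
eef_rot: [[0.999, -0.043, 0.0], [-0.043, -0.999, 0.0], [0.0, -0.0, -1.0]]
force: [0.3, 0.2, 0.1]
width: 0.0844
grasp_force: 0.0
```

apply_moves --pt "0 0 -30" --pt "0 0 0" --turn '[0,0]' --gripper '[85,85]'

```text
clock: 21.38
ee_pos: [0.6404, 0.179, 0.405]
eef_rot: [[0.999, -0.043, 0.005], [-0.043, -0.999, 0.001], [0.005, -0.001, -1.0]]
force: [-0.5, -1.0, -1.0]
width: 0.0848
grasp_force: 0.0
```

```bash
python3 look.py w8 lid 102 640 178 60 crock 82 640 178 60; python3 go.py 445 327.6 404 -2.5
```

```text
lid 3683 z 102.4 rect [640.5 178.5  60.8  60.5  88.5] circ [640.2 178.4  30.8]
crock 1283 z 82.6 rect [642.6 178.1  76.4  72.9  78.5] circ [640.9 178.2  38.5]
t 21.43 p [640.4 179.  402.8] psi -2.5 j6 101.5 w 85.1
tool delta now [-201.6 -140.    -1.5] len 245.0
turn 0.0
delta at end psi [-201.7 -139.9   -1.2]
```

apply_moves --pt "-41 -28 0" --pt "-41 -28 0" --pt "-41 -28 0" --pt "-41 -28 0" --pt "-38 -28 0" --turn '[0,0,0,0,0]' --gripper '[85,85,85,85,85]'

```text
clock: 22.05
ee_pos: [0.4432, 0.3283, 0.4004]
eef_rot: [[0.999, -0.043, -0.001], [-0.043, -0.999, -0.0], [-0.001, 0.001, -1.0]]
force: [-0.3, -0.3, -1.4]
width: 0.0852
grasp_force: 0.0
```

apply_moves --pt "0 0 0" --pt "0 0 0" --pt "0 0 0" --pt "0 0 0" --turn '[9.5,9.5,9,0]' --gripper '[85,85,85,85]'

```text
clock: 22.55
ee_pos: [0.4447, 0.3276, 0.4005]
eef_rot: [[0.862, -0.506, -0.001], [-0.506, -0.862, -0.001], [-0.001, 0.001, -1.0]]
force: [-0.6, 0.4, -0.1]
width: 0.0848
grasp_force: 0.0
```

```bash
python3 look.py w9 oblong 50 446 327 80 block 30 446 327 100; python3 go.py 445 327.5 204 -30.6
```

```text
oblong 6482 z 50.7 rect [445.1 327.1  64.  108.7  59.5] circ [445.1 327.2  61.5]
block 4334 z 30.7 rect [447.6 329.9 100.2 130.1  67.2] circ [448.2 329.6  80. ]
t 22.6 p [444.7 327.6 400.6] psi -30.3 j6 148.7 w 84.8
tool delta now [  0.4  -0.2 196.6] len 197.0
turn 0.3
delta at end psi [ 3.000e-01 -1.000e-01  1.966e+02]
```

apply_moves --pt "0 0 60" --pt "0 0 60" --pt "0 0 60" --pt "0 0 15.5" --pt "0 0 0" --turn '[0,0,0,0,0]' --gripper '[85,85,85,85,65]'

```text
clock: 23.22
ee_pos: [0.445, 0.3278, 0.2062]
eef_rot: [[0.863, -0.506, -0.001], [-0.506, -0.863, -0.0], [-0.0, 0.0, -1.0]]
force: [-0.4, 0.1, 0.9]
width: 0.0692
grasp_force: 0.0
```

apply_moves --pt "0 0 0" --pt "0 0 0" --pt "0 0 0" --pt "0 0 0" --turn '[0,0,0,0]' --gripper '[57,57,57,57]' --squeeze 45

```text
clock: 23.72
ee_pos: [0.4453, 0.328, 0.2077]
eef_rot: [[0.862, -0.507, 0.003], [-0.507, -0.862, 0.002], [0.002, -0.003, -1.0]]
force: [-0.7, 0.1, 10.1]
width: 0.0623
grasp_force: 51.2
```

apply_moves --pt "0 0 -15" --pt "0 0 -45" --pt "0 0 -50" --pt "0 0 -50" --pt "0 0 0" --turn '[0,0,-9,-8,-9]' --gripper '[57,57,57,57,57]'

```text
clock: 24.35
ee_pos: [0.4448, 0.3277, 0.3715]
eef_rot: [[0.997, -0.073, 0.007], [-0.073, -0.997, 0.004], [0.006, -0.004, -1.0]]
force: [-0.3, 0.4, -2.0]
width: 0.0624
grasp_force: 50.0
```

```bash
python3 go.py 460 -333.5 364 -5
```

```text
t 24.35 p [444.8 327.7 371.5] psi -4.2 j6 122.6 w 62.4
tool delta now [ 63.3 658.4   5.1] len 661.0
turn 0.8
delta at end psi [ 72.8 657.4   7.5]
```

apply_moves --pt "5 30 0" --pt "5 48 0" --pt "5 48 0" --pt "5 48 0" --pt "5 48 0" --turn '[0,0,0,0,0]' --gripper '[57,57,57,57,57]'

```text
clock: 24.98
ee_pos: [0.4519, 0.1029, 0.3672]
eef_rot: [[0.997, -0.078, 0.002], [-0.078, -0.997, 0.0], [0.002, -0.0, -1.0]]
force: [1.3, -0.2, -0.0]
width: 0.0625
grasp_force: 50.0
```

apply_moves --pt "5 48 0" --pt "5 48 0" --pt "5 48 0" --pt "5 48 0" --pt "5 48 0" --turn '[0,0,0,0,0]' --gripper '[57,57,57,57,57]'

```text
clock: 25.6
ee_pos: [0.4581, -0.1383, 0.3672]
eef_rot: [[0.997, -0.078, 0.002], [-0.078, -0.997, -0.001], [0.002, 0.0, -1.0]]
force: [-0.1, 0.3, -1.1]
width: 0.0624
grasp_force: 50.0
```

apply_moves --pt "5 48 0" --pt "3 30 0" --pt "0 0 0" --turn '[0,0,0]' --gripper '[57,57,57]'

```text
clock: 25.98
ee_pos: [0.4602, -0.2169, 0.3667]
eef_rot: [[0.997, -0.08, 0.001], [-0.08, -0.997, -0.0], [0.001, 0.0, -1.0]]
force: [-0.0, 0.9, -1.2]
width: 0.0629
grasp_force: 50.0
```

```bash
python3 look.py w10 cob 70 460 -333 85; python3 go.py 460 -333.5 250 -5
```

```text
cob 8089 z 70.7 rect [ 459.6 -334.2   79.3  123.8   85.2] circ [ 460.  -334.4   72.9]
t 26.02 p [ 460.2 -215.7  366.6] psi -4.6 j6 60.7 w 62.6
tool delta now [  9.1 117.4 116.6] len 166.0
turn 0.4
delta at end psi [ 10.  117.3 116.6]
```

View pics/w10.png

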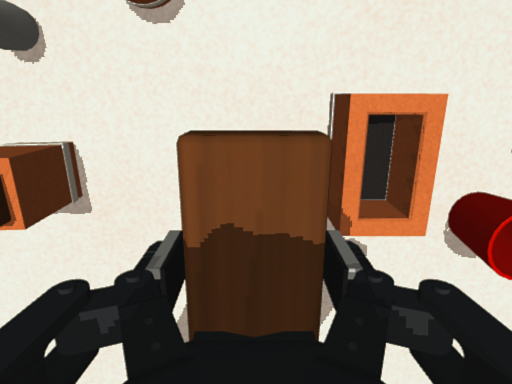

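Oblong lid held at (255,235), aligned with the oblong crock at (390,165).

apply_moves --pt "3 40 0" --pt "3 45 0" --pt "3 32.7 0" --pt "0 0 50" --pt "0 0 45" --turn '[0,0,0,0.4,0]' --gripper '[57,57,57,57,57]'

```text
clock: 26.65
ee_pos: [0.4604, -0.3325, 0.2703]
eef_rot: [[0.996, -0.085, 0.001], [-0.085, -0.996, -0.0], [0.001, 0.0, -1.0]]
force: [0.9, -0.1, -1.9]
width: 0.0625
grasp_force: 50.0
```

apply_moves --pt "0 0 18" --pt "0 0 5" --pt "0 0 0" --pt "0 0 1" --pt "0 0 0" --turn '[0,0,0,0,0]' --gripper '[57,57,57,57,57]'

```text
clock: 27.28
ee_pos: [0.4605, -0.3334, 0.2478]
eef_rot: [[0.996, -0.085, 0.001], [-0.085, -0.996, -0.001], [0.001, 0.001, -1.0]]
force: [0.2, 0.5, 5.6]
width: 0.0629
grasp_force: 50.7
```

apply_moves --pt "0 0 1" --pt "0 0 0" --turn '[0,0]' --gripper '[57,57]'

```text
clock: 27.52
ee_pos: [0.4605, -0.3334, 0.2477]
eef_rot: [[0.996, -0.085, 0.002], [-0.085, -0.996, -0.001], [0.002, 0.001, -1.0]]
force: [-4.4, 3.7, 19.9]
width: 0.0622
grasp_force: 52.3
```

apply_moves --pt "0 0 -1" --pt "0 0 0" --pt "0 0 -15" --pt "0 0 -50" --pt "0 0 -50" --turn '[0,0,0,0,0]' --gripper '[85,85,85,85,85]'

```text
clock: 28.15
ee_pos: [0.4601, -0.3331, 0.364]
eef_rot: [[0.996, -0.085, -0.0], [-0.085, -0.996, 0.0], [-0.0, -0.0, -1.0]]
force: [0.9, -0.4, -1.0]
width: 0.0849
grasp_force: 0.0
```

apply_moves --pt "0 0 -45" --pt "0 0 0" --turn '[0,0]' --gripper '[85,85]'

```text
clock: 28.4
ee_pos: [0.4603, -0.3332, 0.4113]
eef_rot: [[0.996, -0.085, 0.005], [-0.085, -0.996, -0.004], [0.005, 0.004, -1.0]]
force: [-0.1, 0.5, 0.2]
width: 0.0852
grasp_force: 0.0
```

```bash
python3 look.py w11 lid 90 460 -333 85 crock 70 460 -333 85
python3 - <<'E'
from h import *
for c in("scene","top"):
    p,d=env.read_camera(c);cv2.imwrite(f"pics/{c}1.png",p[...,::-1]);w=pts(c,d)*1000;w[d<=0]=9e3
    for n,x,y,z,r in(("small",641.3,-136.4,96,40),("square",469.8,1.2,112,50),("round",640.6,178.4,102,60),("oblong",459.8,-334.3,90,85),("shaker",607,-4,67,30),("goblet",653,365,115.5,50)):
        m=(abs(w[...,2]-z)<5)&(np.hypot(w[...,0]-x,w[...,1]-y)<r);q=w[m]
        if len(q)<9: print(c,n,len(q));continue
        print(c,n,len(q),"z",np.median(q[:,2]).round(1),"spread",np.ptp(np.percentile(q[:,2],[3,97])).round(1),np.round(cv2.minAreaRect(q[:,:2].astype(np.float32))[0],1))
E
```

```text
lid 7625 z 90.7 rect [ 460.4 -334.3   64.1  108.    85.1] circ [ 460.6 -334.    61.4]
crock 1879 z 70.8 rect [ 459.1 -334.    78.2  123.6   85.2] circ [ 459.5 -334.    72.5]
scene small 100 z 94.6 spread 6.6 [ 642.4 -135.1]
scene square 243 z 111.7 spread 7.3 [470.2   3.3]
scene round 556 z 101.7 spread 5.6 [640.6 181. ]
scene oblong 552 z 90.0 spread 7.1 [ 461.2 -331.3]
scene shaker 88 z 66.3 spread 6.6 [607.7  -2.4]
scene goblet 709 z 115.0 spread 6.1 [653.9 366. ]
top small 100 z 95.6 spread 6.4 [ 641.7 -137. ]
top square 270 z 112.4 spread 6.8 [469.6   0.9]
top round 412 z 102.5 spread 6.5 [639.4 177.5]
top oblong 892 z 90.6 spread 6.7 [ 460.4 -333.8]
top shaker 88 z 66.6 spread 7.2 [606.1  -5.7]
top goblet 414 z 115.5 spread 6.9 [652.5 363.2]
```

View pics/scene1.png

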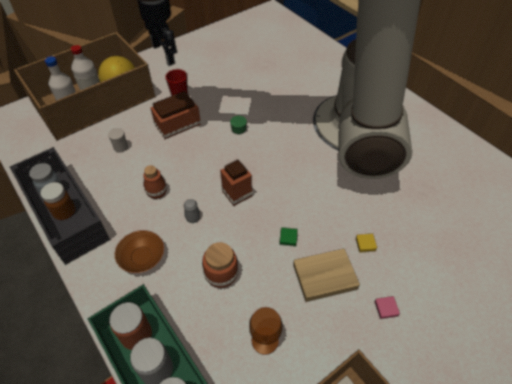

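The scene view shows all four lids on their pots: oblong (176,103), cruet (151,172), square (236,170), round (220,257). The plywood is bare, and the shaker and goblet have not moved. Handing in.

```bash
python3 -c "
from station import env
print(env.hand_in())"
```

```text
the job is handed in; nothing more can be done
None
```

All four lids are on their own pots, each measured within about 2 mm of centre and at the right height. The shaker and goblet have not measurably moved, and the job was handed in at about 28 s; no verdict was returned.

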